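# Clip the torque driver into the roll-top tool store

### The job

The small grey torque driver lying on the rubber pad goes back into the roll-top tool store on the right. Roll the store's slatted top right back, press the driver sideways into the free pair of spring clips inside until it snaps fully home in both, let go of it, and roll the slatted top fully shut again. Leave the screwdriver and the flux pen where they lie.

Things in the scene. Friction and masses are not known exactly. Their poses are not given: they have to be found in the camera images.
- store: grey bench tool store with a roll-top of aluminium slats, 311 (x) x 218 (y) x 137 high, fixed to the bench. Origin: under its middle; +x runs from its front (the side with the black pull bar, towards the robot) to its back, y to its left. Open on top when rolled back, from x -145 to 0. Front panel 62 high; inside, false floor 36 above the bench, 200 clear between the cheeks
- tambour (a joint): the slatted roll-top: angle in rad it has turned in its arc-shaped track towards the back: 0 shut (leading slat on the front panel), 1.01 right back. It turns about a line along the store's y at x -12, z -36 mm in the store's frame. It stays where it is left; about 5 N at the bar moves it either way, all slats together
- tambour_bar (a point): middle of the pull bar on the leading slat: round black bar, 11 thick, 90 clear between its posts, along the store's y, 22 clear of the slat. It moves on an arc of radius 195 mm about the track's axis (store x -12, z -36): at joint value q it is at x = -12 + 195 sin(q - 0.838), z = -36 + 195 cos(q - 0.838): (-157, 94) shut, (22, 156) right back. Can be pinched from above, front to back
- clip_seat (a point): where the middle of the driver must come: in the free pair of sprung steel clips (the other pair, 91 further to -y, holds a black brush), at (-56, 36, 70) mm in the store's frame; axes as the store's. One clip stands 30 before, one 30 behind this point, each 11 wide in x; the tool lies across both, along the store's x, either way round, its underside 62 above the bench, 26 above the false floor
- torque_pen: the torque driver: grey pen-like tool, 16 thick and 104 long, 50 to 85 g, lying flat on the black rubber pad (240 x 310, 18 thick) left of the orange box. Origin: centre of its end; z along its length. Grip across its middle
- torque_pen_mid (a point): middle of the torque driver, on its long axis, 52 from either end; its z axis runs along the tool. 26 above the bench at the start. The clips' flared mouths are 23 wide at their tops, 23 above clip_seat, and 11 wide at the lips, 10 above it; about 10 N straight down pushes the driver past the lips, which spring shut over it
- screwdriver: small screwdriver with red handle, 152 long, 16 across, lying on the pad. Origin: centre of its end; z along its length. Not to be moved
- flux_pen: white flux pen with an orange band, 124 long, 14 across, lying at the left of the pad. Origin: centre of its end; z along its length. Not to be moved

How it is judged:
By the outcome, as a careful person would: the job done as asked, in the order asked, and still so for the second after the job is handed in, with the robot touching nothing.
It also fails if it takes over 72 s, if anything falls off the work surface, if the arm or the gripper's body presses on something with over 40 N, if the wrist force passes 120 N, or if a joint passes its speed limit or range.

### The arm

A 7-joint arm with a two-finger parallel gripper is mounted at the origin on a cart in front of the work surface, level with it; the furniture and walls round the work are solid. World frame = base frame: x ahead of the robot, y to its left, z up, the work surface at z = 0. Lengths are in mm, angles in rad, forces in N, time in s.
With the tool pointing down it reaches from about 425 to 950 mm from the base axis. Payload 4.7 kg.
Tool frame: the origin (TCP) lies at the very end of the fingers, on their centre line; the grasp point (between the pads) lies manip.grasp_offset behind it (manip.grasp_offset is the distance from the TCP to the grasp point, in mm); z points along the fingers, y is the line along which they close (so a half turn about z gives the same grasp; the last joint's range is limited). The gripper opens to 87 mm and grips with 3 to 60 N. Pads are 19 mm wide; open, the fingers measure 117 mm over their backs; the gripper's body (75 mm by 190 mm) begins 51 mm behind the grasp point.
Start: joints at [1.312, 0.469, -0.049, 1.532, 0.024, 1.141, -0.082], TCP at [153.802, -657.265, 194.173] pointing down, gripper open.
Joint ranges: [-2.59, 2.59], [-0.33, 1.99], [-1.39, 1.29], [0.1, 2.45], [-1.04, 4.18], [0.21, 1.99], [-2.66, 2.66]. Speed limits (rad/s): [2.57, 2.57, 3.14, 3.14, 3.14, 3.14, 3.14].

### API

Orientations are given as a rotation vector (axis times angle).
In Python, from cell import readout, vision, workorder, manip gives the robot as it stands.
- The arm moves only by the tool jog_arm, never from a script. Its argument "plan" is a list that holds one entry, the list of rows, each a list of 4 numbers: the shift along the world's x, y, z normalised to -1 to 1, where 1 is 100 mm, then the turn about the world's z normalised to -1 to 1, where 1 is 180 degrees. A call has exactly 8 rows; each row is the pose to reach, as a shift and turn from the pose commanded when the call began, turning the shorter way round; what a row does not reach only later rows make up. A row lasts 1/8 s, in which the tool goes at most 62.5 mm and 10.7 degrees, less where a joint would pass 70% of its speed; a pose out of reach is approached as far as the arm can. A call with a number of a shift or a turn outside -1 to 1 is refused whole. A call with a gripper value outside its range is refused whole. "claw" is the gripper command: -1 is shut, 1 is fully open, values between are in proportion, set as the call begins (left out, the last holds). The fingers move at their own pace and stop on an object; "force" is the grip in N (left out, the last holds). Time passes only in rows, so rows that repeat a pose let the fingers close, or fill a call up. It gives the time, the measured TCP pose, the force, the opening and the grip force at its end, in the units of the state.
- readout.observe(): the state, without advancing time (a new reading comes with each control period).
- vision.camera(name): name is "scene" or "side" or "wrist"; returns a dict with "img" (480x640x3 uint8, red, green, blue), "depth" (480x640 float32, mm along the optical axis (not along the pixel's ray), 0 where there is no reading), "mtx" (3x3 intrinsics, pixels), "world_to_cam" (4x4, takes a point from world to camera coordinates). Camera axes: x right, y down, z forward; pixel columns grow to the right and rows downward; lengths in mm; the calibration is good to about 2 mm. A picture is of the moment at which its call begins.
- workorder.job_done(): hands the job in; it is judged then, once.
The state is a dict: "clock": time; "joint_positions": joint angles; "qd": joint speeds; "joint_efforts": joint torques, N m; "position": TCP position; "tool_rot": TCP orientation; "force": force on the tool from outside, world axes, zero at the start; "ft_torque": the same for the moment, N m; "finger_gap": finger opening in mm; "finger_force": force on a finger pad.
Only numpy, scipy, OpenCV 4.12 (cv2) and the standard library are available. Lean on these libraries where they do the work, as an engineer would, in place of code of your own. Each camera call takes 0.05 s, during which the arm holds its last target. There are 200 camera calls.

## Working session

There is one attempt and no reset: what is moved stays moved. The work goes in short steps, Python scripts to look and compute and a tool call to move; the robot and the scene stay as the last step left them, time stands still between calls to the robot, and variables do not carry over. Pictures are saved under pics/ and viewed, at most 10 in all, crops included, and the job is handed in when it is done.

Besides the shell and the picture viewer there is one more tool, called after ">>>" by a JSON object that holds its "fn" and its "kwargs". jog_arm: Moves the arm, as the interface text tells. Its arguments: {"type":"object","properties":{"plan":{"type":"array","items":{"type":"array","items":{"type":"array","items":{"type":"number"}}}},"claw":{"type":"number"},"force":{"type":"number"}},"required":["plan"]}

```bash
ls; mkdir -p pics; cat > h.py <<'E'
import numpy as np, cv2
from cell import readout, vision, workorder, manip
def cam(n,save=None):
    c=vision.camera(n)
    if save: cv2.imwrite('pics/'+save,c['img'][:,:,::-1])
    return c
def pts(c):
    K=c['mtx'];d=c['depth'];v,u=np.mgrid[:480,:640]
    P=np.stack([(u-K[0,2])/K[0,0]*d,(v-K[1,2])/K[1,1]*d,d,np.ones_like(d)],-1)
    W=P@np.linalg.inv(c['world_to_cam']).T
    W[d==0]=np.nan
    return W[...,:3]
E
python3 - <<'E'
from h import *
print(readout.observe(), manip.grasp_offset)
for n in ['scene','side']:
    c=cam(n,n+'.png'); np.savez('pics/'+n,**c)
    print(n,np.round(np.linalg.inv(c['world_to_cam']),3).tolist())
a=cv2.imread('pics/scene.png')
E
```

```text
pics
{'clock': 0.0, 'joint_positions': array([ 1.31212635,  0.46947479, -0.04858895,  1.53370564,  0.02411968,
        1.14098329, -0.08229257]), 'qd': array([-0.00027343,  0.00047363,  0.00112143, -0.0002699 , -0.00011834,
        0.00107327, -0.00168068]), 'joint_efforts': array([ 1.72976834e-04, -5.07960856e+01, -8.09326465e-02, -2.36150211e+01,
       -6.14197645e-02,  3.78456060e-02,  1.90582268e-04]), 'position': array([ 153.58156703, -656.6182702 ,  193.07202898]), 'tool_rot': array([-3.11892969e+00, -3.59969668e-01,  5.02066472e-04]), 'force': array([-0.75249187, -0.4859806 ,  0.05537581]), 'ft_torque': array([-0.0073999 ,  0.03209886, -0.03551385]), 'finger_force': 0.0, 'finger_gap': 87.1418569620563} 18.700000000000003
scene [[0.899, 0.335, -0.281, 836.821], [0.437, -0.689, 0.578, -663.742], [0.0, -0.643, -0.766, 1018.753], [0.0, 0.0, 0.0, 1.0]]
side [[0.563, 0.73, -0.388, 1033.556], [0.827, -0.501, 0.257, -285.51], [-0.007, -0.465, -0.885, 1258.282], [0.0, 0.0, 0.0, 1.0]]
```

View pics/scene.png

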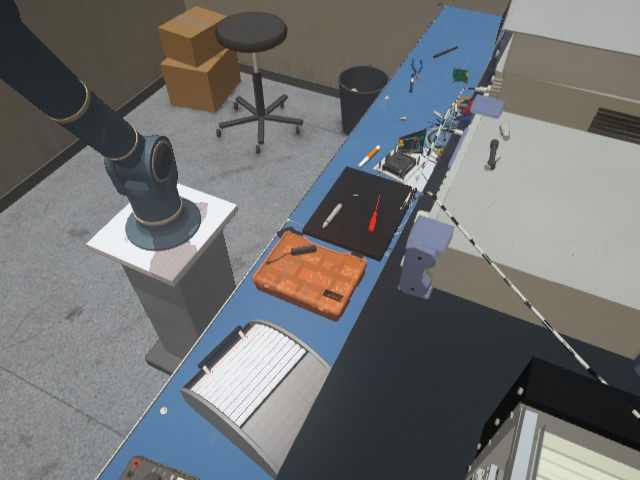

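View pics/side.png

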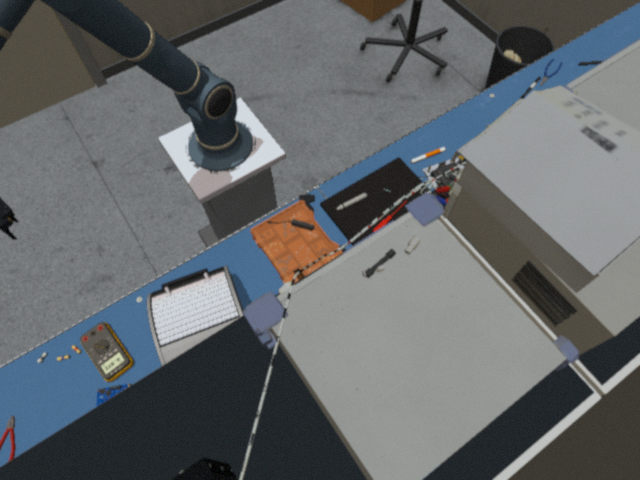

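Scene view: the store has its black bar at about (225,347) and slats around (250,370). The driver is at (332,215) on the pad, with the screwdriver at (375,213) and the flux pen at (370,155). In the side view the driver is at (352,200) and the bar at (188,278). A shelf overhangs the back of the bench.

```bash
python3 - <<'E'
from h import *
for n,boxd,boxs in [('scene',(318,200,348,232),(180,315,335,475)),('side',(333,188,372,214),(145,262,245,365))]:
    c=dict(np.load(f'pics/{n}.npz'));W=pts(c);hsv=cv2.cvtColor(c['img'],cv2.COLOR_RGB2HSV)
    x0,y0,x1,y1=boxd
    m=np.zeros((480,640),np.uint8);m[y0:y1,x0:x1]=(hsv[y0:y1,x0:x1,2]>90)&(hsv[y0:y1,x0:x1,1]<80)
    k,l,s,_=cv2.connectedComponentsWithStats(m);i=1+np.argmax(s[1:,4]);P=W[l==i]
    # ray cast on z=26
    K=c['mtx'];T=np.linalg.inv(c['world_to_cam'])
    v,u=np.where(l==i);R=np.c_[(u-K[0,2])/K[0,0],(v-K[1,2])/K[1,1],np.ones(len(u))]@T[:3,:3].T
    Q=T[:3,3]+R*((28-T[2,3])/R[:,2])[:,None]
    r=cv2.minAreaRect(Q[:,:2].astype(np.float32));vx=cv2.fitLine(Q[:,:2].astype(np.float32),cv2.DIST_L2,0,.01,.01).ravel()
    print(n,'driver px',s[i],'rect',r,'line',vx,'ang',np.degrees(np.arctan2(vx[1],vx[0])),'zmed',np.nanmedian(P[:,2]))
    x0,y0,x1,y1=boxs
    S=W[y0:y1,x0:x1].reshape(-1,3);H=hsv[y0:y1,x0:x1].reshape(-1,3)
    ok=(S[:,2]>45)&(S[:,2]<160)&(S[:,0]<1000)
    r=cv2.minAreaRect(S[ok][:,:2].astype(np.float32));print(' store rect',r,ok.sum(),np.nanmax(S[ok],0),np.nanmin(S[ok],0))
    b=ok&(H[:,2]<50)&(S[:,2]>75)&(S[:,2]<115)
    B=S[b];print(' bar',len(B),np.median(B,0),B.min(0),B.max(0),cv2.fitLine(B[:,:2].astype(np.float32),cv2.DIST_HUBER,0,.01,.01).ravel())
    w=ok&(H[:,2]>150)&(H[:,1]<50);print(' white',cv2.minAreaRect(S[w][:,:2].astype(np.float32)),np.percentile(S[w],[2,98],axis=0).round())
    # shelf edge
    g=(W[...,2]>250)&(W[...,1]<300)&(W[...,1]>-900)&(W[...,0]>300);
    for ylo in range(-800,300,100):
        q=W[g&(W[...,1]>ylo)&(W[...,1]<ylo+100)]
        if len(q):print('  high',ylo,np.percentile(q,[1],axis=0).round(),len(q))
a=cv2.imread('pics/scene.png')[300:480,150:350];b=cv2.imread('pics/side.png')[250:380,130:290]
cv2.imwrite('pics/crop.png',np.vstack([cv2.resize(a,(400,360)),cv2.resize(b,(400,240))][:2]))
E
```

```text
scene driver px [322 203  20  26 139] rect ((436.85345458984375, 217.56939697265625), (111.72174072265625, 16.540285110473633), 85.37149047851562) line [5.7014719e-02 9.9837333e-01 4.3762527e+02 2.1963884e+02] ang 86.73152 zmed 33.52511502836626
 store rect ((537.3560791015625, -337.985595703125), (222.43275451660156, 271.9274597167969), 78.58349609375) 13167 [ 655.75918565 -205.24342921  142.85990876] [ 384.00033437 -471.44974451   45.03683917]
  return _methods._mean(a, axis=axis, dtype=dtype,
  ret = um.true_divide(
Traceback (most recent call last):
ValueError: zero-size array to reduction operation minimum which has no identity
```

```bash
python3 - <<'E'
from h import *
for n,boxd,boxs in [('scene',(318,200,348,232),(180,315,335,475)),('side',(333,188,372,214),(145,262,245,365))]:
    c=dict(np.load(f'pics/{n}.npz'));W=pts(c);hsv=cv2.cvtColor(c['img'],cv2.COLOR_RGB2HSV)
    x0,y0,x1,y1=boxs
    S=W[y0:y1,x0:x1].reshape(-1,3);H=hsv[y0:y1,x0:x1].reshape(-1,3)
    ok=(S[:,2]>45)&(S[:,2]<160)&(S[:,0]<1000)
    print(n,' store rect',cv2.minAreaRect(S[ok][:,:2].astype(np.float32)))
    w=ok&(H[:,2]>150)&(H[:,1]<50);print(' white',w.sum(),cv2.minAreaRect(S[w][:,:2].astype(np.float32)),np.percentile(S[w],[2,98],axis=0).round())
    # dark pixels in front area, ray cast at z=97
    x0,y0,x1,y1=(195,322,262,378) if n=='scene' else (155,264,215,297)
    V=hsv[y0:y1,x0:x1,2];m=np.zeros((480,640),np.uint8);m[y0:y1,x0:x1]=V<60
    k,l,s,_=cv2.connectedComponentsWithStats(m);print(s[1:].tolist())
    i=1+np.argmax(s[1:,4])
    K=c['mtx'];T=np.linalg.inv(c['world_to_cam'])
    v,u=np.where(l==i);R=np.c_[(u-K[0,2])/K[0,0],(v-K[1,2])/K[1,1],np.ones(len(u))]@T[:3,:3].T
    Q=T[:3,3]+R*((97-T[2,3])/R[:,2])[:,None]
    f=cv2.fitLine(Q[:,:2].astype(np.float32),cv2.DIST_HUBER,0,.01,.01).ravel()
    print(' bar',cv2.minAreaRect(Q[:,:2].astype(np.float32)),f,'depth med',np.nanmedian(W[l==i],0))
    g=(W[...,2]>250)&(W[...,0]>300)
    for ylo in range(-800,300,100):
        q=W[g&(W[...,1]>ylo)&(W[...,1]<ylo+100)]
        if len(q):print('  high',ylo,np.percentile(q,[1],axis=0).round(),len(q))
a=cv2.imread('pics/scene.png')[300:480,150:350];b=cv2.imread('pics/side.png')[250:370,130:330]
cv2.imwrite('pics/crop.png',np.vstack([cv2.resize(a,(400,360)),cv2.resize(b,(400,240))]))
E
```

```text
scene  store rect ((537.3560791015625, -337.985595703125), (222.43275451660156, 271.9274597167969), 78.58349609375)
 white 10568 ((548.5984497070312, -338.956787109375), (218.32894897460938, 236.61813354492188), 77.98624420166016) [[ 436. -451.   94.]
 [ 648. -236.  137.]]
[]Traceback (most recent call last):
  File "<stdin>", line 13, in <module>
    return _wrapfunc(a, 'argmax', axis=axis, out=out, **kwds)
    return bound(*args, **kwds)
ValueError: attempt to get argmax of an empty sequence
```

>>> {"fn": "jog_arm", "kwargs": {"plan": [[[0.12,0.12,0.12,0.05],[0.25,0.25,0.25,0.1],[0.37,0.37,0.37,0.15],[0.5,0.5,0.5,0.2],[0.62,0.62,0.62,0.25],[0.75,0.75,0.75,0.3],[0.9,0.9,0.9,0.34],[1,1,1,0.36]]], "claw": 1}}

```text
clock: 1.1
position: [254.7, -556.4, 294.5]
tool_rot: [-2.439, -1.981, -0.001]
force: [-0.8, -0.4, 0.2]
finger_gap: 87.1
finger_force: 0.0
```

>>> {"fn": "jog_arm", "kwargs": {"plan": [[[0.12,0.12,0,0],[0.25,0.25,0,0],[0.37,0.37,0,0],[0.5,0.5,0,0],[0.62,0.62,0,0],[0.75,0.75,0,0],[0.9,0.9,0,0],[1,1,0,0]]]}}

```text
clock: 2.1
position: [355.0, -456.0, 294.3]
tool_rot: [2.441, 1.978, 0.0]
force: [0.1, 0.3, 0.2]
finger_gap: 87.1
finger_force: 0.0
```

>>> {"fn": "jog_arm", "kwargs": {"plan": [[[0.06,0.12,0,0],[0.12,0.25,0,0],[0.2,0.37,0,0],[0.28,0.5,0,0],[0.35,0.62,0,0],[0.42,0.75,0,0],[0.46,0.9,0,0],[0.5,1,0,0]]]}}

```text
clock: 3.1
position: [404.1, -356.1, 294.2]
tool_rot: [2.441, 1.977, -0.0]
force: [-0.6, 0.1, 1.0]
finger_gap: 87.2
finger_force: 0.0
```

```bash
python3 - <<'E'
from h import *
c=cam('wrist','w1.png');np.savez('pics/w1',**c)
print(np.round(np.linalg.inv(c['world_to_cam']),3).tolist(),c['mtx'])
s=readout.observe();print(s['position'],s['tool_rot'],s['joint_positions'])
E
```

```text
[[0.978, -0.2, -0.054, 418.226], [-0.207, -0.945, -0.254, -287.607], [-0.0, 0.26, -0.966, 485.793], [0.0, 0.0, 0.0, 1.0]] [[387.91562601   0.         319.99393429]
 [  0.         387.91562601 237.82037076]
 [  0.           0.           1.        ]]
[ 404.88846725 -354.71178528  294.37637504] [-2.43929662e+00 -1.97947294e+00 -1.32301405e-03] [ 1.02893418  0.20150637 -0.45683534  1.69931891  0.09190018  1.2620964
  0.34477874]
```

View pics/w1.png

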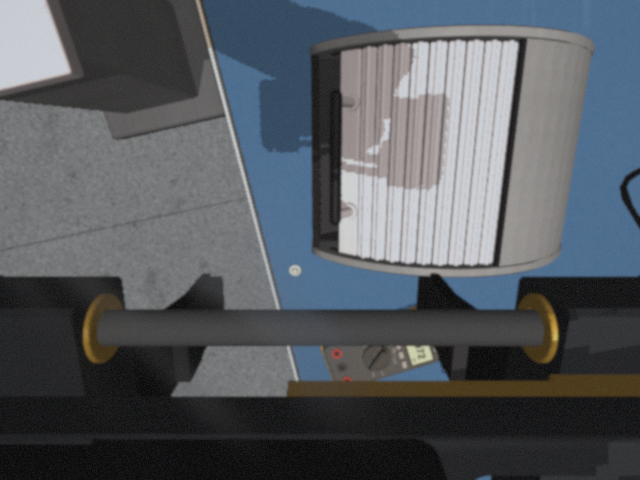

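Wrist view: the bar runs from (336,93) to (336,224), with its posts at rows 101 and 211. The slats span columns 340 to 520, and the store's front edge is at column 312.

```bash
cat >> h.py <<'E'
def cast(c,u,v,z):
    K=c['mtx'];T=np.linalg.inv(c['world_to_cam'])
    r=T[:3,:3]@np.array([(u-K[0,2])/K[0,0],(v-K[1,2])/K[1,1],1.]);return (T[:3,3]+r*(z-T[2,3])/r[2])[:2]
E
python3 - <<'E'
from h import *
c=dict(np.load('pics/w1.npz'));g=c['img'].mean(2)
m=np.zeros((480,640),np.uint8);m[92:226,328:350]=g[92:226,328:350]<45
# bar columns per row
rows=[(v,np.where(m[v])[0]) for v in range(112,202,6)];print([(v,int(q.min()),int(q.max())) for v,q in rows if len(q)])
a=cast(c,336,95,94);b=cast(c,336,222,94);p=cast(c,348,101,88);q=cast(c,349,211,88);print('bar',a,b,(a+b)/2,np.degrees(np.arctan2(*(a-b)[::-1]))-90,'posts',p,q,(p+q)/2)
W=pts(c);hs=cv2.cvtColor(c['img'],cv2.COLOR_RGB2HSV)
S=W[20:280,300:600];k=(S[...,2]>40)&(S[...,2]<150);P=S[k]
r=cv2.minAreaRect(P[:,:2].astype(np.float32));print(r,cv2.boxPoints(r))
for v in (110,150,190): print(W[v,[336,345,400,480,560]].round())
E
```

```text
[(112, 328, 340), (118, 328, 340), (124, 328, 340), (130, 328, 340), (136, 328, 339), (142, 328, 340), (148, 328, 339), (154, 329, 339), (160, 330, 339), (166, 330, 339), (172, 330, 339), (178, 330, 339), (184, 330, 338), (190, 330, 338), (196, 330, 338)]
bar [ 440.24739734 -256.27077426] [ 415.89103706 -377.65959905] [ 428.0692172  -316.96518665] -11.345598369824458 posts [ 450.89109    -263.57902863] [ 431.4256063  -370.32701397] [ 441.15834815 -316.9530213 ]
((546.402099609375, -338.44000244140625), (218.58139038085938, 293.8190612792969), 78.13868713378906) [[ 380.1654  -415.20084]
 [ 667.7108  -475.5934 ]
 [ 712.6388  -261.67917]
 [ 425.09338 -201.28659]]
[[ 436. -271.  128.]
 [ 446. -271.   94.]
 [ 492. -283.  122.]
 [ 558. -297.  131.]
 [ 639. -313.  110.]]
[[ 429. -305.  126.]
 [ 439. -308.   96.]
 [ 486. -317.  124.]
 [ 554. -331.  132.]
 [ 641. -351.  103.]]
[[ 422. -340.  126.]
 [ 431. -347.   96.]
 [ 481. -353.  123.]
 [ 550. -367.  133.]
 [ 644. -392.   95.]]
```

>>> {"fn": "jog_arm", "kwargs": {"plan": [[[0.06,0.1,-0.12,0],[0.11,0.2,-0.25,0],[0.17,0.3,-0.37,0],[0.22,0.4,-0.5,0],[0.22,0.4,-0.65,0],[0.22,0.4,-0.8,0],[0.22,0.4,-0.92,0],[0.22,0.4,-1,0]]], "claw": -0.22, "force": 20}}

```text
clock: 4.15
position: [425.4, -317.5, 193.2]
tool_rot: [-2.442, -1.975, 0.0]
force: [0.1, -0.2, -0.1]
finger_gap: 34.3
finger_force: 0.0
```

```bash
python3 - <<'E'
from h import *
c=cam('wrist','w2.png');np.savez('pics/w2',**c)
s=readout.observe();print(s['position'],s['finger_gap'],np.linalg.inv(c['world_to_cam'])[:3,3])
E
```

```text
[ 425.01894166 -317.17758703  192.47863958] 34.02011651428155 [ 439.7298388  -249.16036968  384.78207901]
```

View pics/w2.png

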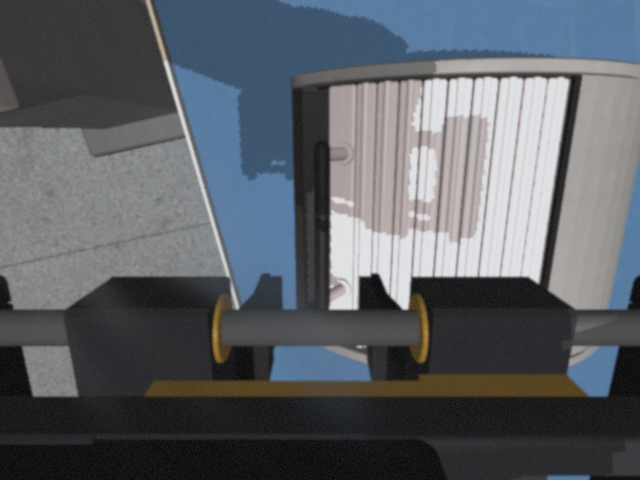

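Bar at column 322, between the fingers (272 to 368); posts at rows 155 and 292. It is well centred, so I'll descend and pinch it.

>>> {"fn": "jog_arm", "kwargs": {"plan": [[[0.02,0.02,-0.15,0],[0.02,0.04,-0.3,0],[0.02,0.04,-0.45,0],[0.02,0.04,-0.6,0],[0.02,0.04,-0.7,0],[0.02,0.04,-0.76,0],[0.02,0.04,-0.8,0],[0.02,0.04,-0.8,0]]]}}

```text
clock: 5.2
position: [427.9, -313.3, 114.2]
tool_rot: [2.442, 1.976, 0.0]
force: [0.4, 0.6, -0.1]
finger_gap: 34.1
finger_force: 0.0
```

>>> {"fn": "jog_arm", "kwargs": {"plan": [[[0,0,0,0],[0,0,0,0],[0,0,0,0],[0,0,0,0],[0,0,0,0],[0,0,0,0],[0,0,0,0],[0,0,0,0]]], "claw": -1, "force": 20}}

```text
clock: 6.2
position: [427.8, -313.3, 114.2]
tool_rot: [2.442, 1.976, 0.0]
force: [0.2, -0.4, 0.2]
finger_gap: 0.6
finger_force: 0.0
```

```bash
python3 - <<'E'
from h import *
for n in('w1','w2'):
    c=dict(np.load(f'pics/{n}.npz'));W=pts(c)
    for v in ((120,150,190) if n=='w1' else (170,220,260)):
        print(n,v,[(u,*W[v,u].round().tolist(),c['img'][v,u].mean().round()) for u in ((312,326,332,335,338,343,350) if n=='w1' else (300,310,316,320,324,330,340,350))])
c=cam('wrist','w3.png');np.savez('pics/w3',**c)
E
```

```text
w1 120 [(312, 413.0, -273.0, 64.0, np.float64(40.0)), (326, 427.0, -275.0, 38.0, np.float64(38.0)), (332, 431.0, -279.0, 126.0, np.float64(19.0)), (335, 433.0, -279.0, 126.0, np.float64(35.0)), (338, 436.0, -280.0, 127.0, np.float64(30.0)), (343, 442.0, -280.0, 92.0, np.float64(137.0)), (350, 449.0, -281.0, 97.0, np.float64(144.0))]
w1 150 [(312, 406.0, -302.0, 65.0, np.float64(62.0)), (326, 421.0, -307.0, 37.0, np.float64(40.0)), (332, 426.0, -304.0, 126.0, np.float64(25.0)), (335, 428.0, -305.0, 127.0, np.float64(35.0)), (338, 431.0, -305.0, 126.0, np.float64(22.0)), (343, 437.0, -308.0, 94.0, np.float64(142.0)), (350, 443.0, -309.0, 99.0, np.float64(144.0))]
w1 190 [(312, 397.0, -344.0, 66.0, np.float64(66.0)), (326, 412.0, -351.0, 37.0, np.float64(58.0)), (332, 418.0, -340.0, 126.0, np.float64(38.0)), (335, 421.0, -340.0, 126.0, np.float64(51.0)), (338, 424.0, -341.0, 126.0, np.float64(40.0)), (343, 429.0, -347.0, 95.0, np.float64(205.0)), (350, 436.0, -347.0, 99.0, np.float64(207.0))]
w2 170 [(300, 417.0, -274.0, 65.0, np.float64(34.0)), (310, 424.0, -278.0, 38.0, np.float64(42.
[... 353 characters left out ...]
, -322.0, 38.0, np.float64(66.0)), (316, 425.0, -305.0, 125.0, np.float64(34.0)), (320, 428.0, -305.0, 126.0, np.float64(33.0)), (324, 430.0, -305.0, 127.0, np.float64(40.0)), (330, 433.0, -314.0, 92.0, np.float64(165.0)), (340, 441.0, -314.0, 97.0, np.float64(223.0)), (350, 448.0, -314.0, 103.0, np.float64(227.0))]
w2 260 [(300, 400.0, -349.0, 65.0, np.float64(52.0)), (310, 406.0, -360.0, 37.0, np.float64(66.0)), (316, 419.0, -333.0, 125.0, np.float64(40.0)), (320, 422.0, -333.0, 127.0, np.float64(53.0)), (324, 424.0, -333.0, 127.0, np.float64(49.0)), (330, 427.0, -346.0, 92.0, np.float64(162.0)), (340, 435.0, -345.0, 98.0, np.float64(224.0)), (350, 442.0, -345.0, 103.0, np.float64(226.0))]
```

View pics/w3.png

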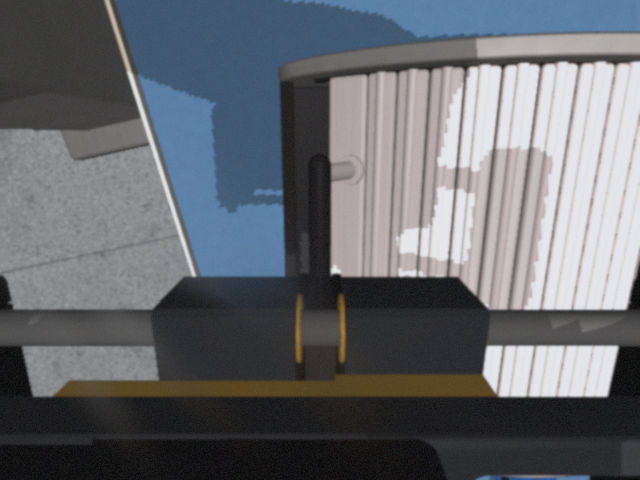

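```bash
python3 - <<'E'
from h import *
c=dict(np.load('pics/w3.npz'));W=pts(c)
for v in (180,220,260,285,300,325,360): print(v,[(u,*W[v,u].round().tolist(),c['img'][v,u].mean().round()) for u in (300,306,314,320,326,332,345,380)])
c=dict(np.load('pics/w2.npz'));W=pts(c)
for v in (282,300,320): print('w2',v,[(u,*W[v,u].round().tolist()) for u in (256,262,268,275,368,375,382)])
E
```

```text
180 [(300, 422.0, -272.0, 37.0, np.float64(41.0)), (306, 426.0, -273.0, 36.0, np.float64(41.0)), (314, 435.0, -264.0, 127.0, np.float64(29.0)), (320, 438.0, -265.0, 127.0, np.float64(42.0)), (326, 440.0, -266.0, 125.0, np.float64(30.0)), (332, 443.0, -267.0, 117.0, np.float64(109.0)), (345, 450.0, -271.0, 100.0, np.float64(151.0)), (380, 467.0, -273.0, 108.0, np.float64(180.0))]
220 [(300, 416.0, -300.0, 37.0, np.float64(42.0)), (306, 420.0, -301.0, 36.0, np.float64(37.0)), (314, nan, nan, nan, np.float64(32.0)), (320, 434.0, -283.0, 127.0, np.float64(35.0)), (326, 436.0, -284.0, 125.0, np.float64(31.0)), (332, 439.0, -292.0, 91.0, np.float64(157.0)), (345, 446.0, -293.0, 97.0, np.float64(168.0)), (380, 463.0, -294.0, 110.0, np.float64(176.0))]
260 [(300, 409.0, -329.0, 36.0, np.float64(52.0)), (306, 413.0, -330.0, 37.0, np.float64(56.0)), (314, 427.0, -303.0, 126.0, np.float64(32.0)), (320, 430.0, -302.0, 128.0, np.float64(31.0)), (326, 432.0, -304.0, 125.0, np.float64(35.0)), (332, 434.0, -316.0, 92.0, np.float64(161.0)), (345, 441.0, -315.0, 99.0, np.float64(166.0)), (380, 460.0, 
[... 1489 characters left out ...]
.0, np.float64(56.0)), (380, 445.0, -290.0, 237.0, np.float64(52.0))]
w2 282 [(256, 341.0, -384.0, 0.0), (262, 404.0, -302.0, 234.0), (268, 405.0, -304.0, 231.0), (275, 408.0, -305.0, 230.0), (368, 447.0, -313.0, 230.0), (375, 449.0, -312.0, 234.0), (382, 452.0, -313.0, 233.0)]
w2 300 [(256, 404.0, -302.0, 252.0), (262, 405.0, -305.0, 247.0), (268, 407.0, -305.0, 248.0), (275, 410.0, -306.0, 248.0), (368, 445.0, -313.0, 249.0), (375, 447.0, -313.0, 249.0), (382, 450.0, -312.0, 253.0)]
w2 320 [(256, 418.0, -284.0, 310.0), (262, 419.0, -285.0, 308.0), (268, 421.0, -285.0, 309.0), (275, 422.0, -285.0, 310.0), (368, 442.0, -289.0, 309.0), (375, 443.0, -290.0, 308.0), (382, 445.0, -289.0, 310.0)]
```

```bash
python3 - <<'E'
from h import *
c=cam('scene');d=cam('side');np.savez('pics/sc3',**c)
for q in (c,d):
    p=q['mtx']@(q['world_to_cam']@[428,-313,114,1])[:3];print(p[:2]/p[2])
cv2.imwrite('pics/crop2.png',np.vstack([cv2.resize(c['img'][270:420,130:330],(800,600))])[:,:,::-1])
W=pts(c);m=(abs(W[...,0]-428)<80)&(abs(W[...,1]+313)<60)&(W[...,2]>100);
for v in range(290,370,5):print(v,[(u,*W[v,u].round().tolist()) for u in range(170,280,5) if m[v,u] and c['img'][v,u].mean()<90][:9])
E
```

```text
[220.71419908 347.7217929 ]
[184.53303474 278.56965252]
290 [(175, 379.0, -329.0, 314.0), (185, 431.0, -349.0, 370.0), (190, 441.0, -347.0, 375.0), (195, 449.0, -344.0, 376.0), (200, 455.0, -339.0, 372.0), (205, 459.0, -332.0, 366.0), (210, 463.0, -326.0, 360.0), (220, 458.0, -299.0, 325.0)]
295 [(170, 378.0, -342.0, 314.0), (175, 386.0, -338.0, 313.0), (180, 414.0, -349.0, 345.0), (185, 431.0, -352.0, 360.0), (195, 446.0, -345.0, 360.0), (200, 453.0, -341.0, 360.0), (205, 458.0, -335.0, 355.0), (215, 460.0, -316.0, 331.0), (220, 464.0, -308.0, 324.0)]
300 [(175, 391.0, -345.0, 310.0), (180, 397.0, -340.0, 307.0), (185, 417.0, -345.0, 327.0), (215, 463.0, -322.0, 326.0), (220, 466.0, -313.0, 316.0)]
305 [(170, 355.0, -334.0, 257.0), (175, 359.0, -327.0, 249.0), (180, 375.0, -328.0, 261.0), (185, 420.0, -351.0, 322.0), (190, 427.0, -347.0, 321.0), (195, 438.0, -346.0, 327.0), (200, 446.0, -342.0, 327.0), (205, 451.0, -336.0, 322.0), (210, 460.0, -333.0, 324.0)]
310 [(185, 387.0, -331.0, 255.0), (190, 429.0, -352.0, 314.0), (195, 439.0, -350.0, 317.0), (200, 448.0, -348.0, 320.0), (205
[... 1090 characters left out ...]
225, 462.0, -319.0, 220.0), (235, 496.0, -327.0, 257.0), (240, 503.0, -322.0, 255.0)]
335 [(200, 433.0, -354.0, 234.0), (205, 443.0, -352.0, 238.0), (210, 451.0, -347.0, 237.0), (215, 466.0, -349.0, 251.0), (220, 477.0, -347.0, 257.0), (230, 495.0, -341.0, 260.0), (235, 502.0, -336.0, 257.0)]
340 [(205, 445.0, -357.0, 230.0), (210, 455.0, -355.0, 234.0), (220, 437.0, -316.0, 158.0), (225, 492.0, -353.0, 259.0), (230, 498.0, -348.0, 256.0), (235, 507.0, -344.0, 257.0)]
345 [(225, 495.0, -360.0, 255.0)]
350 [(215, 425.0, -327.0, 125.0), (225, 503.0, -369.0, 259.0)]
355 [(210, 424.0, -342.0, 128.0)]
360 [(205, 421.0, -355.0, 127.0), (230, 505.0, -368.0, 220.0)]
365 [(200, 418.0, -369.0, 127.0)]
```

View pics/crop2.png

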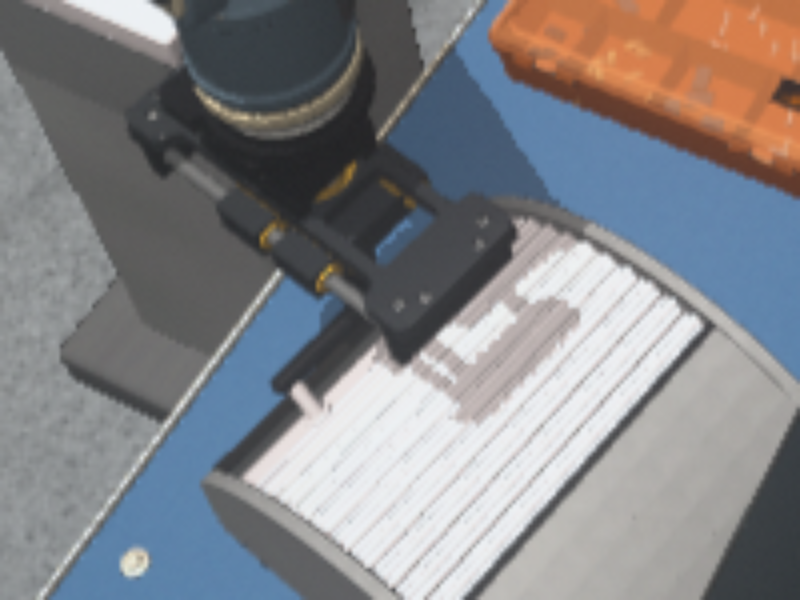

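The wrist view shows the bar at column 320, running under the shut fingertips at rows 280 to 330. In the scene crop the gripper sits well above the bar. Depth puts the real fingertips about 35 to 40 mm higher than the reported TCP, so the bar was never between the pads. I'll reopen and go lower, checking the force.

>>> {"fn": "jog_arm", "kwargs": {"plan": [[[0,0,0,0],[0,0,0,0],[0,0,0,0],[0,0,0,0],[0,0,-0.05,0],[0,0,-0.1,0],[0,0,-0.15,0],[0,0,-0.2,0]]], "claw": -0.22}}

```text
clock: 7.35
position: [427.7, -313.2, 93.7]
tool_rot: [-2.442, -1.976, -0.0]
force: [-0.3, 0.5, -0.0]
finger_gap: 34.1
finger_force: 0.0
```

```bash
python3 - <<'E'
from h import *
c=cam('wrist','w4.png');W=pts(c)
s=readout.observe();print(s['position'],s['finger_gap'],s['force'],np.linalg.inv(c['world_to_cam'])[:3,3])
for v in range(240,300,4): print(v,[(u,*W[v,u].round().tolist()) for u in (262,268,274,320,366,372,378)])
E
```

```text
[ 427.29079128 -312.96596585   93.09865458] 34.10956350265324 [-0.08985759  0.07932575  0.23675589] [ 441.90532794 -244.78479019  285.2372613 ]
240 [(262, 382.0, -312.0, 1.0), (268, 387.0, -313.0, 0.0), (274, 391.0, -314.0, 2.0), (320, 433.0, -287.0, 127.0), (366, 453.0, -299.0, 102.0), (372, 456.0, -298.0, 106.0), (378, 459.0, -298.0, 108.0)]
244 [(262, 382.0, -315.0, 1.0), (268, 386.0, -316.0, 0.0), (274, 390.0, -317.0, -0.0), (320, 432.0, -289.0, 126.0), (366, 453.0, -300.0, 103.0), (372, 456.0, -301.0, 105.0), (378, 458.0, -300.0, 108.0)]
248 [(262, 381.0, -318.0, 2.0), (268, 385.0, -319.0, 1.0), (274, 390.0, -320.0, 1.0), (320, 432.0, -291.0, 127.0), (366, 453.0, -303.0, 102.0), (372, 455.0, -302.0, 106.0), (378, 458.0, -302.0, 109.0)]
252 [(262, 380.0, -321.0, 2.0), (268, 384.0, -322.0, 0.0), (274, 389.0, -323.0, 1.0), (320, 432.0, -293.0, 127.0), (366, 452.0, -305.0, 102.0), (372, 455.0, -304.0, 106.0), (378, 457.0, -304.0, 108.0)]
256 [(262, 379.0, -324.0, 1.0), (268, 384.0, -326.0, 1.0), (274, 388.0, -326.0, 2.0), (320, 431.0, -294.0, 127.0), (366, 452.0, -307.0, 101.0), (37
[... 1403 characters left out ...]
0, -309.0, 132.0), (372, 450.0, -308.0, 135.0), (378, 453.0, -308.0, 136.0)]
288 [(262, 407.0, -298.0, 140.0), (268, 408.0, -300.0, 137.0), (274, 411.0, -300.0, 138.0), (320, 428.0, -309.0, 127.0), (366, 448.0, -309.0, 136.0), (372, 450.0, -309.0, 138.0), (378, 452.0, -308.0, 140.0)]
292 [(262, 408.0, -298.0, 146.0), (268, 409.0, -300.0, 142.0), (274, 411.0, -301.0, 141.0), (320, 428.0, -311.0, 126.0), (366, 447.0, -308.0, 141.0), (372, 449.0, -309.0, 141.0), (378, 451.0, -307.0, 146.0)]
296 [(262, 408.0, -299.0, 148.0), (268, 409.0, -300.0, 145.0), (274, 412.0, -301.0, 146.0), (320, 427.0, -312.0, 127.0), (366, 447.0, -308.0, 146.0), (372, 449.0, -309.0, 146.0), (378, 451.0, -308.0, 149.0)]
```

View pics/w4.png

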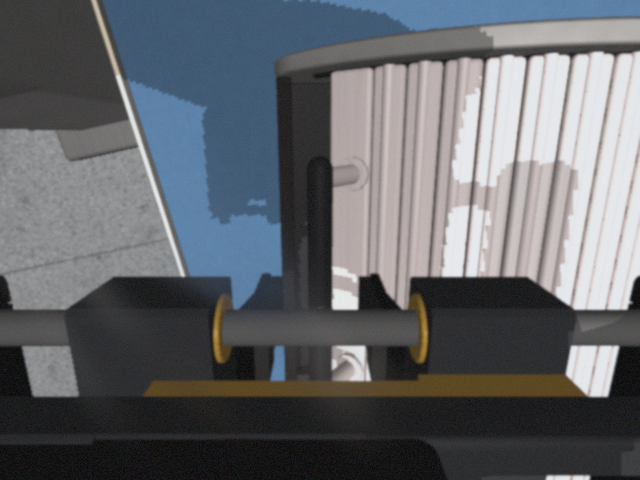

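Bar at column 319 between the fingers (274 to 364). The fingertips read about z=124 with the reported TCP at 93, an offset of about +31. I need to go 13 mm lower, then close.

>>> {"fn": "jog_arm", "kwargs": {"plan": [[[0,0,0,0],[0,0,0,0],[0,0,-0.04,0],[0,0,-0.08,0],[0,0,-0.11,0],[0,0,-0.13,0],[0,0,-0.13,0],[0,0,-0.13,0]]], "claw": -0.4}}

```text
clock: 8.4
position: [427.9, -313.3, 81.2]
tool_rot: [2.442, 1.976, 0.0]
force: [-0.8, -1.0, 0.2]
finger_gap: 25.9
finger_force: 0.0
```

>>> {"fn": "jog_arm", "kwargs": {"plan": [[[0,0,0,0],[0,0,0,0],[0,0,0,0],[0,0,0,0],[0,0,0,0],[0,0,0,0],[0,0,0,0],[0,0,0,0]]], "claw": -1, "force": 20}}

```text
clock: 9.4
position: [427.7, -313.3, 81.2]
tool_rot: [-2.442, -1.976, 0.0]
force: [-0.9, -0.6, 2.7]
finger_gap: 10.1
finger_force: 20.0
```

>>> {"fn": "jog_arm", "kwargs": {"plan": [[[0.098,-0.02,0.071,0],[0.196,-0.04,0.134,0],[0.294,-0.06,0.188,0],[0.392,-0.08,0.235,0],[0.49,-0.1,0.275,0],[0.588,-0.12,0.309,0],[0.686,-0.14,0.338,0],[0.784,-0.16,0.36,0]]]}}

```text
clock: 10.4
position: [506.7, -329.9, 118.6]
tool_rot: [2.442, 1.976, -0.002]
force: [-5.7, 0.4, 4.3]
finger_gap: 10.0
finger_force: 20.0
```

>>> {"fn": "jog_arm", "kwargs": {"plan": [[[0.098,-0.02,0.017,0],[0.196,-0.04,0.029,0],[0.294,-0.06,0.036,0],[0.392,-0.08,0.037,0],[0.49,-0.1,0.034,0],[0.588,-0.12,0.025,0],[0.686,-0.14,0.011,0],[0.715,-0.147,0.006,0]]]}}

```text
clock: 11.4
position: [574.9, -344.2, 118.1]
tool_rot: [-2.439, -1.972, 0.009]
force: [-15.8, 0.4, 15.9]
finger_gap: 10.5
finger_force: 20.0
```

```bash
python3 - <<'E'
from h import *
s=readout.observe();print(s['position'],s['finger_gap'],s['force'])
c=cam('wrist','w5.png');np.savez('pics/w5',**c)
E
```

```text
[ 574.91377438 -344.17866949  118.11878998] 10.45044184372677 [-15.83210403   0.35825293  15.93147728]
```

View pics/w5.png

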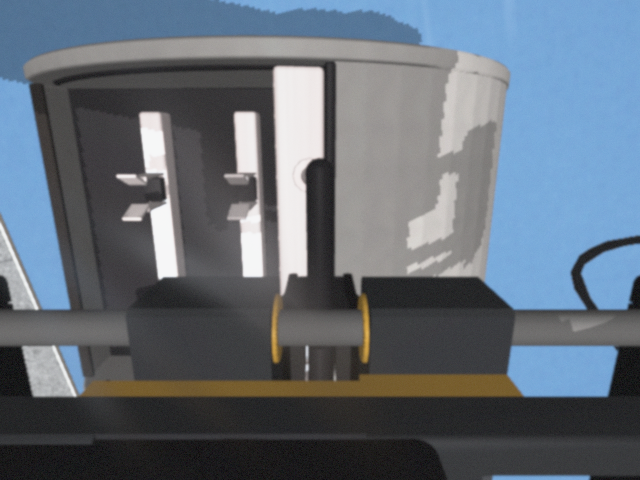

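The top is rolled right back against its stop. In the wrist view the free clips show flared mouths at about (136,195) for the front one and (241,195) for the back one.

```bash
python3 - <<'E'
from h import *
c=dict(np.load('pics/w5.npz'));g=c['img'].mean(2)
P={k:cast(c,*k,93) for k in [(136,195),(241,195),(138,178),(133,212),(241,178),(240,212)]}
for k,v in P.items():print(k,v.round(1))
f,b=P[(136,195)],P[(241,195)];print('mid',(f+b)/2,'d',np.linalg.norm(b-f),np.degrees(np.arctan2(*(b-f)[::-1])))
o=np.array([555,-340.]);print('pred',o+[-47.6,46.5])
W=pts(c)
for v in (176,180,210,214):print(v,[(u,*W[v,u].round().tolist()) for u in (122,130,138,146,228,236,244,252)])
np.set_printoptions(linewidth=250)
print('front');print(g[168:222:2,112:172:3].astype(int));print('back');print(g[168:222:2,220:264:3].astype(int))
E
```

```text
(136, 195) [ 480.3 -286.9]
(241, 195) [ 538.4 -299.2]
(138, 178) [ 484.6 -278. ]
(133, 212) [ 475.4 -295.8]
(241, 178) [ 540.9 -290. ]
(240, 212) [ 535.3 -308.5]
mid [ 509.35971809 -293.00663609] d 59.314733086464784 -11.975855074861583
pred [ 507.4 -293.5]
176 [(122, 477.0, -275.0, 94.0), (130, 481.0, -276.0, 94.0), (138, 480.0, -277.0, 83.0), (146, 484.0, -278.0, 81.0), (228, 534.0, -287.0, 94.0), (236, 539.0, -288.0, 94.0), (244, 543.0, -289.0, 92.0), (252, 540.0, -292.0, 58.0)]
180 [(122, 472.0, -277.0, 87.0), (130, 478.0, -278.0, 89.0), (138, 482.0, -279.0, 88.0), (146, 483.0, -280.0, 80.0), (228, 533.0, -290.0, 90.0), (236, 537.0, -291.0, 89.0), (244, 541.0, -292.0, 87.0), (252, 541.0, -295.0, 63.0)]
210 [(122, 438.0, -298.0, 37.0), (130, 471.0, -295.0, 87.0), (138, 476.0, -296.0, 88.0), (146, 480.0, -297.0, 86.0), (228, 513.0, -314.0, 37.0), (236, 532.0, -308.0, 87.0), (244, 537.0, -309.0, 88.0), (252, 534.0, -315.0, 55.0)]
214 [(122, 437.0, -301.0, 37.0), (130, 472.0, -297.0, 91.0), (138, 478.0, -298.0, 93.0), (146, 454.0, -304.0, 37.0), (228, 528.0, -308.0, 92.0), (236, 532.
[... 3328 characters left out ...]
9 104]
 [ 77  81  78  80  79  76  79  82  76  78  77  79 163 169 109]
 [ 78  82  79  79  87  88  98 116 110 110 110 108 158 174 111]
 [ 82  82  79  79 128 135 139 149 148 146 121 121 197 179 113]
 [ 78  80  84  92 151 159 155 158 160 153 122 164 231 182 112]
 [ 82  84  81 105 155 158 160 160 161 152 137 222 235 189 113]
 [ 84  84  84 131 156 160 160 161 161 155 203 236 234 190 117]
 [ 82  83  84 137 157 158 160 163 160 171 232 237 236 194 121]
 [ 83  85  89 147 161 160 162 165 163 193 234 237 237 213 123]
 [ 83  85  98 161 169 168 171 170 169 220 240 244 244 235 124]
 [ 84  85 106 177 181 180 184 200 199 241 246 246 246 238 120]
 [ 84  84  92 122 124 126 129 232 237 243 243 246 246 235 123]]
```

>>> {"fn": "jog_arm", "kwargs": {"plan": [[[0,0,0,0],[0,0,0,0],[0,0,0,0],[0,0,0.1,0],[0,0,0.3,0],[0,0,0.5,0],[0,0,0.75,0],[0,0,1,0]]], "claw": -0.22}}

```text
clock: 12.45
position: [578.1, -344.0, 220.5]
tool_rot: [2.441, 1.975, 0.002]
force: [0.3, -0.1, -0.5]
finger_gap: 33.9
finger_force: 0.0
```

>>> {"fn": "jog_arm", "kwargs": {"plan": [[[-0.04,0.12,0,0.01],[-0.08,0.25,0,0.02],[-0.12,0.37,0,0.03],[-0.16,0.5,0,0.04],[-0.2,0.62,0,0.045],[-0.24,0.75,0,0.045],[-0.28,0.88,0,0.045],[-0.32,1,0,0.045]]], "claw": 0}}

```text
clock: 13.45
position: [545.5, -243.0, 217.8]
tool_rot: [2.296, 2.144, 0.0]
force: [-0.6, 0.1, -1.0]
finger_gap: 43.7
finger_force: 0.0
```

>>> {"fn": "jog_arm", "kwargs": {"plan": [[[-0.04,0.12,0,0],[-0.08,0.25,0,0],[-0.12,0.37,0,0],[-0.16,0.5,0,0],[-0.2,0.62,0,0],[-0.24,0.75,0,0],[-0.28,0.88,0,0],[-0.32,1,0,0]]]}}

```text
clock: 14.45
position: [513.5, -143.0, 217.8]
tool_rot: [2.296, 2.144, 0.0]
force: [-0.4, -1.1, 1.5]
finger_gap: 43.7
finger_force: 0.0
```

>>> {"fn": "jog_arm", "kwargs": {"plan": [[[-0.04,0.12,0,0],[-0.08,0.25,0,0],[-0.12,0.37,0,0],[-0.16,0.5,0,0],[-0.2,0.62,0,0],[-0.24,0.75,0,0],[-0.28,0.88,0,0],[-0.32,1,0,0]]]}}

```text
clock: 15.45
position: [481.4, -43.0, 217.8]
tool_rot: [2.296, 2.144, 0.0]
force: [-0.8, -0.9, -0.0]
finger_gap: 44.0
finger_force: 0.0
```

>>> {"fn": "jog_arm", "kwargs": {"plan": [[[-0.04,0.12,0,0],[-0.08,0.25,0,0],[-0.12,0.37,0,0],[-0.16,0.5,0,0],[-0.2,0.62,0,0],[-0.24,0.75,0,0],[-0.28,0.88,0,0],[-0.32,1,0,0]]]}}

```text
clock: 16.45
position: [449.4, 57.0, 217.8]
tool_rot: [2.296, 2.144, 0.0]
force: [0.7, -0.3, -0.4]
finger_gap: 43.6
finger_force: 0.0
```

>>> {"fn": "jog_arm", "kwargs": {"plan": [[[-0.01,0.12,0,0],[-0.03,0.25,0,0],[-0.05,0.37,0,0],[-0.06,0.5,0,0],[-0.08,0.62,0,0],[-0.1,0.75,0,0],[-0.12,0.9,0,0],[-0.13,1,0,0]]]}}

```text
clock: 17.45
position: [436.5, 157.1, 217.8]
tool_rot: [-2.295, -2.145, -0.0]
force: [0.2, 0.9, 0.4]
finger_gap: 43.5
finger_force: 0.0
```

```bash
cat > drv.py <<'E'
from h import *
import sys
s=readout.observe();print(s['position'],s['tool_rot'],s['finger_gap'])
c=cam('wrist',sys.argv[1]+'.png');np.savez('pics/'+sys.argv[1],**c)
h=cv2.cvtColor(c['img'],cv2.COLOR_RGB2HSV);W=pts(c)
m=((h[...,2]>95)&(h[...,1]<70)&(W[...,2]>20)&(W[...,2]<45)).astype(np.uint8)
k,l,st,ce=cv2.connectedComponentsWithStats(m)
for i in range(1,k):
    if st[i,4]<150: continue
    v,u=np.where(l==i);Q=np.array([cast(c,a,b,28) for a,b in zip(u,v)],np.float32)
    f=cv2.fitLine(Q,cv2.DIST_L2,0,.01,.01).ravel();print(st[i],ce[i].round(),cv2.minAreaRect(Q),'yaw',np.degrees(np.arctan2(f[1],f[0])),np.nanmedian(W[l==i],0).round(1))
E
python3 drv.py w6
```

```text
[436.48384481 157.12100713 217.80374657] [-2.29537962e+00 -2.14485965e+00 -3.13032074e-04] 43.47164953927282
[ 566    0   65   36 1568] [596.  13.] ((690.5631103515625, 309.0205383300781), (27.759662628173828, 58.169368743896484), 86.13690185546875) yaw 2.119465 [689.3 313.6  26.4]
[ 309   89   18   90 1358] [318. 132.] ((438.03656005859375, 225.88319396972656), (81.66458892822266, 16.092823028564453), 86.14319610595703) yaw 85.89197 [438.3 229.4  33.4]
[310 180  16  23 236] [317. 189.] ((434.9888610839844, 172.40806579589844), (13.86311149597168, 21.2308349609375), 3.448625326156616) yaw 82.876434 [434.4 175.4  31.7]
[622 210  18  45 393] [630. 231.] ((747.418212890625, 108.48104858398438), (16.153867721557617, 46.354244232177734), 3.256340265274048) yaw 88.93779 [746.8 111.4  28.2]
```

>>> {"fn": "jog_arm", "kwargs": {"plan": [[[0.01,0.1,-0.12,0],[0.01,0.2,-0.25,0],[0.01,0.3,-0.37,0],[0.01,0.4,-0.5,0],[0.01,0.5,-0.62,0],[0.01,0.57,-0.75,0],[0.01,0.57,-0.88,0],[0.01,0.57,-1,0]]]}}

```text
clock: 18.5
position: [437.7, 212.5, 116.9]
tool_rot: [2.297, 2.143, -0.001]
force: [-0.0, -0.2, -0.2]
finger_gap: 43.5
finger_force: 0.0
```

>>> {"fn": "jog_arm", "kwargs": {"plan": [[[0,0,-0.14,0],[0,0,-0.28,0],[0,0,-0.42,0],[0,0,-0.56,0],[0,0,-0.7,0],[0,0,-0.82,0],[0,0,-0.92,0],[0,0,-1,0]]]}}

```text
clock: 19.5
position: [437.7, 213.1, 17.2]
tool_rot: [-2.296, -2.144, 0.0]
force: [-0.2, -0.2, -0.4]
finger_gap: 43.5
finger_force: 0.0
```

>>> {"fn": "jog_arm", "kwargs": {"plan": [[[0,0,-0.04,0],[0,0,-0.08,0],[0,0,-0.12,0],[0,0,-0.16,0],[0,0,-0.2,0],[0,0,-0.24,0],[0,0,-0.27,0],[0,0,-0.27,0]]]}}

```text
clock: 20.5
position: [437.5, 213.0, -9.5]
tool_rot: [-2.296, -2.144, 0.001]
force: [-0.1, -0.7, -0.0]
finger_gap: 43.8
finger_force: 0.0
```

```bash
python3 - <<'E'
from h import *
s=readout.observe();print(s['position'],s['force'],s['finger_gap'])
c=cam('wrist','w7.png');W=pts(c)
for v in range(250,300,5): print(v,[(u,*W[v,u].round().tolist()) for u in (250,258,264,320,376,382,388)])
E
```

```text
[437.53879726 212.97577805  -9.4658924 ] [-0.12629041 -0.71124915 -0.00597335] 43.78346717922258
250 [(250, 408.0, 236.0, 19.0), (258, 411.0, 235.0, 19.0), (264, 414.0, 235.0, 20.0), (320, 439.0, 238.0, 35.0), (376, 463.0, 232.0, 18.0), (382, 466.0, 232.0, 19.0), (388, 468.0, 231.0, 19.0)]
255 [(250, 408.0, 233.0, 19.0), (258, 411.0, 233.0, 18.0), (264, 413.0, 233.0, 19.0), (320, 439.0, 236.0, 34.0), (376, 463.0, 229.0, 19.0), (382, 465.0, 229.0, 19.0), (388, 468.0, 229.0, 19.0)]
260 [(250, 407.0, 231.0, 19.0), (258, 411.0, 231.0, 19.0), (264, 413.0, 231.0, 20.0), (320, 438.0, 234.0, 36.0), (376, 463.0, 227.0, 20.0), (382, 466.0, 227.0, 18.0), (388, 468.0, 227.0, 18.0)]
265 [(250, 407.0, 228.0, 18.0), (258, 410.0, 229.0, 19.0), (264, 413.0, 228.0, 18.0), (320, 438.0, 232.0, 34.0), (376, 463.0, 225.0, 18.0), (382, 465.0, 225.0, 19.0), (388, 468.0, 224.0, 19.0)]
270 [(250, 407.0, 226.0, 19.0), (258, 410.0, 226.0, 19.0), (264, 413.0, 227.0, 21.0), (320, 438.0, 230.0, 35.0), (376, 463.0, 222.0, 19.0), (382, 465.0, 222.0, 19.0), (388, 468.0, 222.0, 18.0)]
275 [(250, 407.0, 225.0, 23.0), (
[... 236 characters left out ...]
.0, 26.0), (320, 438.0, 226.0, 35.0), (376, 462.0, 220.0, 25.0), (382, 464.0, 221.0, 29.0), (388, 466.0, 221.0, 29.0)]
285 [(250, 409.0, 225.0, 34.0), (258, 412.0, 223.0, 30.0), (264, 414.0, 223.0, 31.0), (320, 438.0, 223.0, 34.0), (376, 461.0, 220.0, 29.0), (382, 463.0, 220.0, 30.0), (388, 465.0, 221.0, 34.0)]
290 [(250, 410.0, 226.0, 41.0), (258, 413.0, 224.0, 37.0), (264, 415.0, 224.0, 37.0), (320, 438.0, 221.0, 34.0), (376, 460.0, 220.0, 37.0), (382, 463.0, 220.0, 37.0), (388, 464.0, 222.0, 40.0)]
295 [(250, 411.0, 225.0, 45.0), (258, 413.0, 223.0, 40.0), (264, 416.0, 223.0, 41.0), (320, 437.0, 219.0, 34.0), (376, 460.0, 220.0, 41.0), (382, 462.0, 220.0, 41.0), (388, 464.0, 221.0, 43.0)]
```

View pics/w7.png

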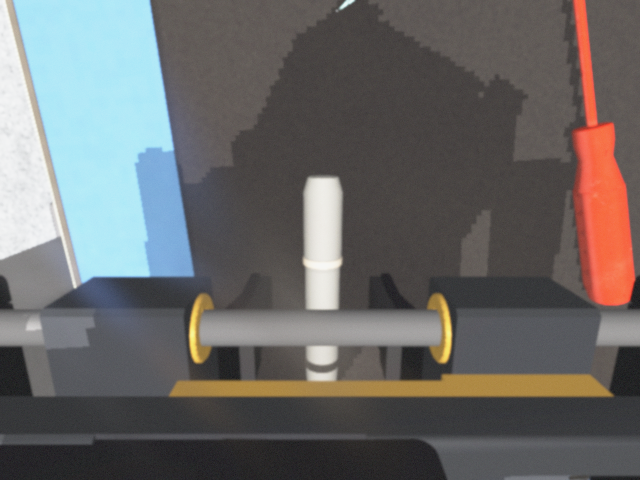

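The driver lies centred between the fingers (columns 305 to 342, fingers at 262 and 378). The red screwdriver at (600,200) is well clear. I'll go down 2 mm and close.

>>> {"fn": "jog_arm", "kwargs": {"plan": [[[0,0.005,-0.01,0],[0,0.01,-0.025,0],[0,0.01,-0.025,0],[0,0.01,-0.025,0],[0,0.01,-0.025,0],[0,0.01,-0.025,0],[0,0.01,-0.025,0],[0,0.01,-0.025,0]]], "claw": -1, "force": 40}}

```text
clock: 21.55
position: [438.3, 215.4, -10.0]
tool_rot: [2.295, 2.144, 0.004]
force: [-2.6, 0.5, 14.5]
finger_gap: 16.2
finger_force: 42.3
```

>>> {"fn": "jog_arm", "kwargs": {"plan": [[[0,0,0,0],[0,0,0,0],[0,0,0.02,0],[0,0,0.1,0],[0,0,0.25,0],[0,0,0.45,0],[0,0,0.7,0],[0,0,1,0]]]}}

```text
clock: 22.55
position: [437.4, 213.9, 89.6]
tool_rot: [-2.296, -2.144, 0.0]
force: [0.4, -0.3, -0.2]
finger_gap: 16.1
finger_force: 40.0
```

```bash
python3 drv.py w8; python3 - <<'E'
from h import *
c=dict(np.load('pics/w8.npz'));W=pts(c)
for v in range(170,300,10): print(v,[(u,*W[v,u].round().tolist()) for u in (322,)])
E
```

```text
[437.40230187 213.86209152  89.55554146] [-2.29612470e+00 -2.14382344e+00  4.91370627e-04] 16.100804748106526
170 [(322, 441.0, 260.0, 19.0)]
180 [(322, 441.0, 253.0, 19.0)]
190 [(322, 441.0, 263.0, 134.0)]
200 [(322, 441.0, 259.0, 135.0)]
210 [(322, 440.0, 255.0, 134.0)]
220 [(322, 440.0, 251.0, 135.0)]
230 [(322, 440.0, 248.0, 136.0)]
240 [(322, 440.0, 244.0, 135.0)]
250 [(322, 439.0, 239.0, 134.0)]
260 [(322, 439.0, 235.0, 135.0)]
270 [(322, 439.0, 231.0, 135.0)]
280 [(322, 439.0, 226.0, 134.0)]
290 [(322, 438.0, 222.0, 133.0)]
```

>>> {"fn": "jog_arm", "kwargs": {"plan": [[[0.02,-0.1,0.1,-0.02],[0.03,-0.2,0.2,-0.04],[0.05,-0.35,0.3,-0.07],[0.07,-0.5,0.4,-0.1],[0.09,-0.62,0.5,-0.13],[0.11,-0.75,0.6,-0.16],[0.13,-0.88,0.7,-0.19],[0.14,-1,0.7,-0.22]]]}}

```text
clock: 23.6
position: [452.3, 112.8, 159.3]
tool_rot: [2.891, 1.228, 0.002]
force: [1.0, 0.2, -0.8]
finger_gap: 16.0
finger_force: 40.0
```

>>> {"fn": "jog_arm", "kwargs": {"plan": [[[0.02,-0.12,0,-0.03],[0.03,-0.25,0,-0.06],[0.05,-0.37,0,-0.09],[0.07,-0.5,0,-0.12],[0.09,-0.62,0,-0.15],[0.11,-0.75,0,-0.18],[0.13,-0.88,0,-0.21],[0.14,-1,0,-0.24]]]}}

```text
clock: 24.6
position: [465.5, 12.7, 158.5]
tool_rot: [-3.141, -0.078, 0.0]
force: [-0.1, -0.2, -0.1]
finger_gap: 16.0
finger_force: 40.0
```

>>> {"fn": "jog_arm", "kwargs": {"plan": [[[0.02,-0.12,0,-0.02],[0.03,-0.25,0,-0.04],[0.05,-0.37,0,-0.06],[0.07,-0.5,0,-0.083],[0.09,-0.62,0,-0.083],[0.11,-0.75,0,-0.083],[0.13,-0.88,0,-0.083],[0.14,-1,0,-0.083]]]}}

```text
clock: 25.6
position: [479.8, -86.9, 158.2]
tool_rot: [3.125, -0.32, -0.0]
force: [-0.1, 0.3, -0.6]
finger_gap: 16.0
finger_force: 40.0
```

>>> {"fn": "jog_arm", "kwargs": {"plan": [[[0.02,-0.12,0,0],[0.03,-0.25,0,0],[0.05,-0.37,0,0],[0.07,-0.5,0,0],[0.09,-0.62,0,0],[0.11,-0.75,0,0],[0.13,-0.88,0,0],[0.14,-1,0,0]]]}}

```text
clock: 26.6
position: [493.8, -186.9, 158.2]
tool_rot: [3.125, -0.32, 0.0]
force: [0.9, -0.2, -1.3]
finger_gap: 16.0
finger_force: 40.0
```

>>> {"fn": "jog_arm", "kwargs": {"plan": [[[0.02,-0.12,0,0],[0.03,-0.25,0,0],[0.05,-0.37,0,0],[0.07,-0.5,0,0],[0.09,-0.62,0,0],[0.11,-0.75,0,0],[0.13,-0.92,0,0],[0.14,-1,0,0]]]}}

```text
clock: 27.6
position: [507.6, -287.7, 158.2]
tool_rot: [3.125, -0.322, -0.0]
force: [-0.6, -0.3, -0.5]
finger_gap: 16.3
finger_force: 40.0
```

```bash
python3 - <<'E'
from h import *
s=readout.observe();print(s['position'],s['tool_rot'],2*np.degrees(np.arctan2(s['tool_rot'][1],s['tool_rot'][0])),s['finger_gap'],s['joint_positions'])
c=cam('wrist','w9.png');np.savez('pics/w9',**c);d=cam('scene');np.savez('pics/sc9',**d)
cv2.imwrite('pics/v9.png',np.vstack([cv2.resize(c['img'],(600,400)),cv2.resize(d['img'][300:460,150:390],(600,200))])[:,:,::-1])
E
```

```text
[ 507.58191834 -287.65934628  158.18238305] [ 3.12459888e+00 -3.21852716e-01 -1.09206170e-04] -11.762145816259476 16.25323191381775 [ 0.62211336  0.36571799 -0.22998375  1.78793621  0.0976543   0.99886499
 -1.42219577]
```

View pics/v9.png

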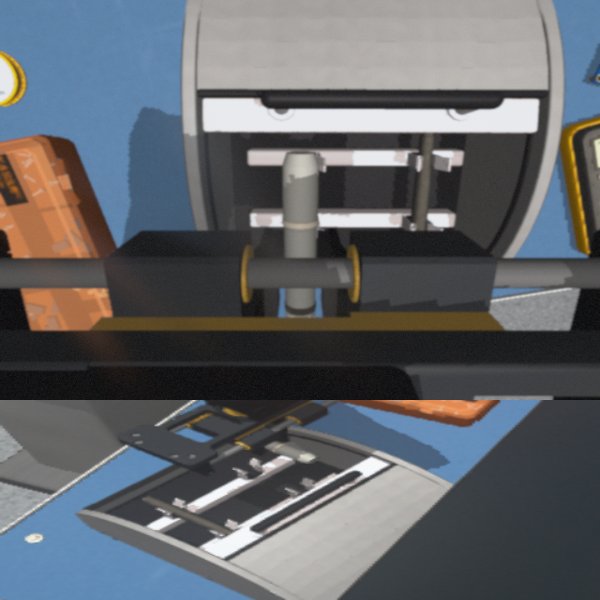

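The driver is held level over the left, free clips, with the far end at (300,155) in the wrist half of the picture. The brush sits in the right-hand pair at (428,180), and the rolled-back bar is at the top of the opening. I'll descend into the mouths.

>>> {"fn": "jog_arm", "kwargs": {"plan": [[[-0.01,-0.05,-0.1,0],[-0.01,-0.05,-0.22,0],[-0.01,-0.05,-0.35,0],[-0.01,-0.05,-0.48,0],[-0.01,-0.05,-0.6,0],[-0.01,-0.05,-0.7,0],[-0.01,-0.05,-0.8,0],[-0.01,-0.05,-0.88,0]]]}}

```text
clock: 28.7
position: [506.7, -291.0, 69.7]
tool_rot: [3.125, -0.319, -0.0]
force: [-0.4, 0.3, -0.2]
finger_gap: 16.2
finger_force: 40.0
```

>>> {"fn": "jog_arm", "kwargs": {"plan": [[[0,0,-0.03,0],[0,0,-0.06,0],[0,0,-0.09,0],[0,0,-0.12,0],[0,0,-0.15,0],[0,0,-0.18,0],[0,0,-0.19,0],[0,0,-0.19,0]]]}}

```text
clock: 29.7
position: [508.2, -291.7, 53.1]
tool_rot: [3.124, -0.32, 0.005]
force: [-0.4, -0.0, 9.3]
finger_gap: 16.3
finger_force: 40.0
```

>>> {"fn": "jog_arm", "kwargs": {"plan": [[[0,0,-0.03,0],[0,0,-0.06,0],[0,0,-0.09,0],[0,0,-0.12,0],[0,0,-0.15,0],[0,0,-0.17,0],[0,0,-0.175,0],[0,0,-0.175,0]]]}}

```text
clock: 30.7
position: [505.9, -292.0, 34.0]
tool_rot: [3.124, -0.321, -0.002]
force: [-3.0, -2.6, 6.9]
finger_gap: 16.0
finger_force: 40.0
```

>>> {"fn": "jog_arm", "kwargs": {"plan": [[[0,0,0,0],[0,0,0,0],[0,0,0,0],[0,0,0,0],[0,0,0.1,0],[0,0,0.25,0],[0,0,0.4,0],[0,0,0.5,0]]], "claw": -0.22}}

```text
clock: 31.7
position: [507.3, -291.3, 85.6]
tool_rot: [3.124, -0.32, 0.003]
force: [0.2, -0.6, 0.8]
finger_gap: 34.0
finger_force: 0.0
```

```bash
cat > chk.py <<'E'
from h import *
s=readout.observe();print(s['position'],s['force'])
u=np.array([.979,-.203]);
for n in('wrist','scene'):
    c=cam(n);W=pts(c)
    L=W[...,:2]-[506.5,-293];a=L@u;b=L@[.203,.979]
    for lo in range(-60,61,10):
        m=(a>lo)&(a<lo+10)&(abs(b)<7)&(W[...,2]>50)&(W[...,2]<110)
        if m.sum()>5:print(n,lo,m.sum(),np.percentile(W[m][:,2],[50,90]).round(1),'b',b[m].mean().round(1))
    m=(abs(b)<7)&(W[...,2]>66)&(W[...,2]<88)&(abs(a)<75);print('a range',np.percentile(a[m],[.5,99.5]).round(1))
E
python3 chk.py
```

```text
[ 507.34022305 -291.32648044   85.58943982] [ 0.22042843 -0.6237199   0.75683606]
wrist -60 50 [74.2 75.4] b 0.5
wrist -50 20 [74.8 75.6] b 0.0
wrist -30 163 [77.  78.4] b -0.2
wrist -20 406 [77.4 78.5] b 0.1
wrist -10 426 [77.3 78.6] b 0.3
wrist 0 452 [77.3 78.6] b 0.0
wrist 10 451 [77.8 79.3] b 0.1
wrist 20 493 [78.4 82.1] b 0.0
wrist 30 520 [78.3 80.9] b 0.1
wrist 40 519 [77.6 79. ] b -0.0
wrist 50 74 [74.7 77. ] b 0.2
a range [-51.7  50.8]
scene -10 20 [77.7 80.3] b -0.2
scene 0 26 [77.9 80.3] b -1.3
scene 10 28 [78.1 80.1] b -1.0
scene 20 25 [78.2 82.1] b 0.7
scene 30 25 [79.4 85. ] b 0.4
a range [-8.7 37.7]
```

>>> {"fn": "jog_arm", "kwargs": {"plan": [[[0,0,0,0],[0,0,0,0],[0,0,0,0],[0,0,-0.1,0],[0,0,-0.2,0],[0,0,-0.28,0],[0,0,-0.34,0],[0,0,-0.37,0]]], "claw": -1, "force": 10}}

```text
clock: 32.8
position: [506.4, -290.8, 50.1]
tool_rot: [3.125, -0.32, -0.003]
force: [-12.2, 6.5, 40.4]
finger_gap: 0.1
finger_force: 19.8
```

>>> {"fn": "jog_arm", "kwargs": {"plan": [[[0,0,-0.01,0],[0,0,-0.015,0],[0,0,-0.02,0],[0,0,-0.025,0],[0,0,-0.03,0],[0,0,-0.035,0],[0,0,-0.035,0],[0,0,-0.035,0]]]}}

```text
clock: 33.8
position: [506.4, -290.8, 50.1]
tool_rot: [3.124, -0.32, -0.002]
force: [-16.2, 7.9, 46.0]
finger_gap: 0.6
finger_force: 23.1
```

>>> {"fn": "jog_arm", "kwargs": {"plan": [[[0,0,0.1,0],[0,0,0.22,0],[0,0,0.35,0],[0,0,0.5,0],[0,0,0.65,0.03],[0,0,0.8,0.08],[0,0,0.9,0.13],[0,0,1,0.18]]]}}

```text
clock: 34.8
position: [506.8, -291.0, 144.1]
tool_rot: [3.089, 0.573, 0.0]
force: [0.1, -0.7, 0.1]
finger_gap: 0.5
finger_force: 0.0
```

>>> {"fn": "jog_arm", "kwargs": {"plan": [[[0.05,-0.05,0.1,0.05],[0.12,-0.1,0.2,0.1],[0.2,-0.17,0.3,0.15],[0.3,-0.24,0.4,0.2],[0.42,-0.32,0.4,0.25],[0.52,-0.4,0.4,0.29],[0.62,-0.48,0.4,0.319],[0.68,-0.53,0.4,0.319]]], "claw": -0.22, "force": 20}}

```text
clock: 35.8
position: [574.9, -344.5, 183.3]
tool_rot: [-2.44, -1.978, -0.0]
force: [0.3, 0.1, 0.1]
finger_gap: 33.7
finger_force: 0.0
```

```bash
python3 chk.py; python3 - <<'E'
from h import *
c=cam('wrist');W=pts(c);g=c['img'].mean(2)
m=(W[...,2]>148)&(W[...,2]<172)&(g<80);m[270:]=0
v,u=np.where(m);P=W[m];print(len(v),u.min(),u.max(),v.min(),v.max(),np.median(P,0))
for r in range(150,270,20):
    q=W[r][m[r]];print(r,q.mean(0).round(1) if len(q) else None,q[:,2].max() if len(q) else 0)
E
```

```text
[ 574.90537603 -344.53141837  183.34057645] [0.31185572 0.05424314 0.06024203]
wrist -60 40 [74.2 75.8] b 0.5
wrist -50 135 [75.8 77.7] b 0.6
wrist -40 230 [78.  82.3] b -0.5
wrist -30 262 [77.5 79.6] b 0.4
wrist -20 235 [77.4 78.8] b 0.5
wrist -10 232 [77.3 78.6] b 0.3
wrist 0 235 [77.3 78.7] b 0.4
wrist 10 233 [77.8 79.4] b 0.4
wrist 20 238 [78.5 82.2] b -0.4
wrist 30 248 [78.3 80.1] b 0.0
wrist 40 230 [77.4 79. ] b 0.4
wrist 50 27 [73.7 76.8] b -0.1
a range [-52.5  50.2]
scene -40 6 [80.  86.6] b -0.7
scene -30 14 [61.5 79.2] b -5.1
scene -20 14 [76.6 79.3] b -5.4
a range [-37.3   4.1]
2012 311 329 151 269 [ 580.6010511  -315.47742525  161.71202346]
150 None 0
170 [ 584.9 -294.8  161.5] 163.44923366983616
190 [ 583.  -305.5  161.6] 163.79486180431957
210 [ 580.7 -316.5  161.3] 163.95895197887097
230 [ 578.  -327.7  161.6] 163.4991742664464
250 [ 575.9 -339.2  162.1] 163.24145955482925
```

>>> {"fn": "jog_arm", "kwargs": {"plan": [[[0,0,-0.1,0],[0,0,-0.2,0],[0,0,-0.3,0],[0,0,-0.4,0],[0,0,-0.5,0],[0,0,-0.6,0],[0,0,-0.65,0],[0,0,-0.65,0]]]}}

```text
clock: 36.95
position: [574.5, -343.9, 117.8]
tool_rot: [-2.439, -1.98, 0.0]
force: [-0.5, 0.1, 0.7]
finger_gap: 34.2
finger_force: 0.0
```

>>> {"fn": "jog_arm", "kwargs": {"plan": [[[0,0,0,0],[0,0,0,0],[0,0,0,0],[0,0,0,0],[0,0,0,0],[0,0,0,0],[0,0,0,0],[0,0,0,0]]], "claw": -1, "force": 20}}

```text
clock: 37.95
position: [575.0, -344.1, 118.6]
tool_rot: [2.438, 1.98, 0.001]
force: [0.7, 0.3, 1.4]
finger_gap: 9.9
finger_force: 20.0
```

>>> {"fn": "jog_arm", "kwargs": {"plan": [[[-0.108,0.022,0.016,0],[-0.216,0.044,0.026,0],[-0.323,0.067,0.029,0],[-0.431,0.089,0.026,0],[-0.539,0.112,0.017,0],[-0.646,0.134,0.001,0],[-0.754,0.156,-0.021,0],[-0.862,0.178,-0.049,0]]]}}

```text
clock: 38.95
position: [491.5, -326.4, 114.9]
tool_rot: [2.434, 1.977, 0.007]
force: [4.8, -0.5, 2.5]
finger_gap: 10.0
finger_force: 20.0
```

>>> {"fn": "jog_arm", "kwargs": {"plan": [[[-0.108,0.022,-0.036,0],[-0.216,0.044,-0.079,0],[-0.323,0.067,-0.13,0],[-0.431,0.089,-0.19,0],[-0.539,0.112,-0.259,0],[-0.646,0.134,-0.34,0],[-0.754,0.156,-0.433,0],[-0.822,0.17,-0.501,0]]]}}

```text
clock: 39.95
position: [404.8, -308.3, 62.2]
tool_rot: [-2.437, -1.979, 0.0]
force: [3.7, 3.0, 2.9]
finger_gap: 9.9
finger_force: 20.0
```

>>> {"fn": "jog_arm", "kwargs": {"plan": [[[-0.02,0.004,-0.02,0],[-0.04,0.008,-0.042,0],[-0.06,0.012,-0.063,0],[-0.07,0.014,-0.075,0],[-0.08,0.016,-0.086,0],[-0.085,0.017,-0.09,0],[-0.085,0.017,-0.09,0],[-0.085,0.017,-0.09,0]]]}}

```text
clock: 40.95
position: [400.2, -307.4, 56.6]
tool_rot: [2.435, 1.979, 0.003]
force: [3.6, 6.9, 17.6]
finger_gap: 10.1
finger_force: 20.0
```

>>> {"fn": "jog_arm", "kwargs": {"plan": [[[-0.01,0.002,-0.01,0],[-0.02,0.004,-0.02,0],[-0.02,0.004,-0.02,0],[-0.02,0.004,-0.02,0],[-0.02,0.004,-0.02,0],[-0.01,0.002,-0.01,0],[0,0,0,0],[0.01,-0.002,0.01,0]]]}}

```text
clock: 41.95
position: [400.1, -307.7, 56.3]
tool_rot: [2.436, 1.98, 0.002]
force: [4.5, 2.5, 3.9]
finger_gap: 10.6
finger_force: 20.0
```

>>> {"fn": "jog_arm", "kwargs": {"plan": [[[0,0,0,0],[0,0,0,0],[0,0,0,0],[0,0,0,0],[0,0,0.1,0],[0,0,0.3,0],[0,0,0.6,0],[0,0,1,0]]], "claw": -0.35}}

```text
clock: 42.95
position: [398.2, -307.3, 156.2]
tool_rot: [-2.437, -1.98, 0.0]
force: [0.2, 0.1, -0.2]
finger_gap: 28.2
finger_force: 0.0
```

>>> {"fn": "jog_arm", "kwargs": {"plan": [[[-0.05,-0.05,0.1,0],[-0.1,-0.1,0.3,0],[-0.1,-0.2,0.5,0],[-0.1,-0.3,0.7,0],[-0.1,-0.4,0.8,0],[-0.1,-0.4,0.9,0],[-0.1,-0.4,1,0],[-0.1,-0.4,1,0]]]}}

```text
clock: 43.95
position: [389.3, -347.4, 255.8]
tool_rot: [2.437, 1.981, 0.0]
force: [0.1, -0.4, -0.7]
finger_gap: 28.3
finger_force: 0.0
```

```bash
python3 - <<'E'
from h import *
s=readout.observe();print(s['position'],s['force'],s['clock'])
c=cam('wrist','w10.png');W=pts(c);h=cv2.cvtColor(c['img'],cv2.COLOR_RGB2HSV)
o=np.array([554,-340]);L=W[...,:2]-o;x=L@[.979,-.203];y=L@[.203,.979]
m=(abs(y)<38)&(h[...,2]<75)&(W[...,2]>80)&(x<-100)&(x>-185);print('bar',m.sum(),x[m].mean(),y[m].mean(),np.percentile(W[m][:,2],[50,90]))
w=(abs(y)<90)&(h[...,2]>110)&(h[...,1]<60)&(W[...,2]>50)&(x<-80)&(x>-170);print('slat front',w.sum(),np.percentile(x[w],[1,5]),np.percentile(W[w][:,2],[1,5]))
d=cam('scene');W=pts(d);L=W[...,:2]-o;x=L@[.979,-.203];y=L@[.203,.979];h=cv2.cvtColor(d['img'],cv2.COLOR_RGB2HSV)
w=(abs(y)<90)&(h[...,2]>110)&(h[...,1]<60)&(W[...,2]>50)&(x<-80)&(x>-170);print('scene slat front',w.sum(),np.percentile(x[w],[1,5]),np.percentile(W[w][:,2],[1,5]))
E
```

```text
[ 389.2511137  -347.37200294  255.83199282] [ 0.11404173 -0.43178643 -0.7173889 ] 43.95
bar 64103 -146.3527396754996 -14.4729359736691 [391.92841388 401.80968744]
slat front 17241 [-146.61783697 -143.25611478] [68.1439373  72.31923808]
scene slat front 4150 [-168.80156652 -164.57860038] [68.94635171 81.68363549]
```

```bash
python3 - <<'E'
from h import *
c=cam('wrist');W=pts(c);h=cv2.cvtColor(c['img'],cv2.COLOR_RGB2HSV)
o=np.array([554,-340]);L=W[...,:2]-o;x=L@[.979,-.203];y=L@[.203,.979]
m=(abs(y)<38)&(h[...,2]<75)&(W[...,2]>88)&(W[...,2]<112)&(x<-100)&(x>-185);print('bar',m.sum(),np.percentile(x[m],[5,50,95]),np.percentile(W[m][:,2],[50,90]))
w=(abs(y)<60)&(x<-120)&(x>-165)&(W[...,2]<110)
for a in range(-165,-120,5):
    k=w&(x>=a)&(x<a+5)
    if k.any():print(a,k.sum(),np.percentile(W[k][:,2],[10,50,90]).round())
E
```

```text
bar 960 [-161.89765473 -157.49030882 -153.71875916] [100.10318713 101.39188713]
-165 676 [ 97. 100. 101.]
-160 688 [100. 101. 102.]
-155 660 [ 64.  96. 100.]
-150 663 [64. 67. 90.]
-145 700 [70. 73. 85.]
-140 750 [76. 79. 83.]
-135 747 [80. 82. 85.]
-130 806 [86. 89. 90.]
-125 806 [90. 91. 93.]
```

```bash
python3 -c "
from cell import workorder
print(workorder.job_done())"
```

```text
the job is handed in; nothing more can be done
None
```

The driver is seated level in both free clips and released, the slatted top is rolled fully shut, and the job was handed in at about 44 s. To check it was home, I pressed the closed fingertips on the driver with about 46 N and it did not move; that is over the 40 N limit set for the arm and gripper body, and I don't know whether fingertips count.

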